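# Zero the tally wheel

## Robot

A 7-joint arm with a two-finger parallel gripper is mounted at the origin on the work surface. World frame = base frame: x ahead of the robot, y to its left, z up, the work surface at z = 0. Lengths are in m, angles in rad, forces in N, time in s.
With the tool pointing down it reaches from about 0.4 to 0.85 m from the base axis. Payload 4.5 kg.
Tool frame: the origin (TCP) lies midway between the tips of the shut fingers; the grasp point (between the pads) lies 19 mm behind it; z points along the fingers, y is the line along which they close (so a half turn about z gives the same grasp; the last joint's range is limited). The gripper opens to 88 mm and grips with 3 to 60 N. Pads are 18 mm wide; open, the fingers measure 123 mm over their backs; the gripper's body (75 mm by 187 mm) begins 45 mm behind the grasp point.
Start: joints at [0.034, 0.689, -0.195, 1.565, 0.157, 0.902, -0.215], TCP at [0.625, 0, 0.239] pointing down, gripper open.
Joint ranges: [-3.01, 3.01], [-0.46, 2.08], [-1.47, 1.51], [0.13, 2.56], [-1, 4.14], [0.04, 2.09], [-2.66, 2.66]. Speed limits (rad/s): [2.57, 2.57, 3.14, 3.14, 3.14, 3.14, 3.14].

## Interface

Orientations are given as a unit quaternion [x, y, z, w].
In Python, from plant import * gives the robot as it stands.
- The arm moves only by the tool send_rows, never from a script. Its argument "targets" is a list of rows, each a list of 2 entries, a list of its own where there are three numbers: the shift along the tool's x, y, z in units of 0.3 m (1.0 is 0.3 m), then the turn, a rotation vector about the tool's x, y, z in units of pi rad (1.0 is pi rad). A call has 1 to 12 rows; each row is the pose to reach, as a shift and turn from the pose commanded when the call began, along the tool's axes at that moment, turning the shorter way round; what a row does not reach only later rows make up. A row lasts 1/8 s, in which the tool goes at most 62.5 mm and 10.7 degrees, less where a joint would pass 70% of its speed; a pose out of reach is approached as far as the arm can. A call with a number of a shift or a turn outside -1 to 1 is refused whole. A call with a gripper value outside its range is refused whole. "fingers" is the opening, from 0 (shut) to 1 (fully open), set as the call begins (left out, the last holds). The fingers move at their own pace and stop on an object; "newtons" is the grip in N (left out, the last holds). Time passes only in rows, so rows that repeat a pose let the fingers close. It gives the time, the measured TCP pose, the force, the opening and the grip force at its end, in the units of the state.
- get_state(): the state, without advancing time (a new reading comes with each control period).
- snapshot(name): name is "scene" or "side" or "wrist"; returns a dict with "img" (420x560x3 uint8, blue, green, red), "fx", "fy", "cx", "cy" (pixels), "k1" (the pictures are not rectified: a ray, as slopes to the right and down, at radius r is drawn at 1 + k1 r^2 times it, then the intrinsics apply), "cam_to_world" (4x4, takes a point from camera to world coordinates); the wrist camera has in their place "T_tool_cam" (4x4, takes a point from camera to tool coordinates, whose origin is the TCP and whose axes are the flange's). Camera axes: x right, y down, z forward; pixel columns grow to the right and rows downward; lengths in m; the calibration is good to about 2 mm. A picture is of the moment at which its call begins: read the wrist's pose just before it. There is no depth.
- finish_job(): hands the job in; it is judged then, once.
The state is a dict: "clock": time; "q": joint angles; "qd": joint speeds; "joint_torque": joint torques, N m; "tool_pos": TCP position; "eef_rot": TCP orientation; "contact_force": force on the tool from outside, world axes, zero at the start; "moment": the same for the moment, N m; "opening": opening from 0.0 (shut) to 1.0 (fully open); "finger_force": force on a finger pad.
Only numpy, scipy, OpenCV 4.12 (cv2) and the standard library are available. Lean on these libraries where they do the work, as an engineer would, in place of code of your own. Each camera call takes 0.05 s, during which the arm holds its last target. There are 200 camera calls.

## Task

The counter on the crate must be zeroed for the next shift: with a fingertip, flick the toothed wheel's edge round counter-clockwise (seen from above), click by click, let it come to rest in the last click before zero, then flick it once more so that the tooth with the round stud clicks in facing the fixed pointer, without running past. Only push the wheel: leave the counter standing where it is, pick nothing up, and leave the lunch tiffin, ashtray, stone and key alone.

Things in the scene. Friction and masses are not known exactly. Their poses are not given: they have to be found in the camera images.
- counter: Tally counter, loose on the crate, about 0.95 kg: a grey box 176 mm (its x) by 150 mm (its y) by 30 mm high, origin at the centre of its underside, z up, with a flat toothed wheel turning on its top about the upright axis through the origin. At every click the teeth stand at 0, 45, 90 ... degrees from the box's +x, so the gaps lie at 22.5, 67.5 ... degrees.
- wheel_top (a point): Point on the wheel's axis, 52 mm above the crate, level with the wheel's top face. The wheel is bare metal: a round body of radius 34 mm and eight equal straight teeth 45 degrees apart, 8 mm wide, running out to radius 60 mm, all 34 to 52 mm above the crate (underside 4 mm over the box). A hub cap of radius 14 mm rises to 58 mm.
- tally_wheel (a joint): Wheel angle, 0 with the studded tooth at the pointer, growing counter-clockwise from above. A spring pawl holds each click (every 0.785 rad). Starts 2 to 5 clicks short of zero; very rarely it starts caught half-way between two. A tooth resists with 1 to 4 N; past half a click the wheel snaps to the next and stays, well damped; else it springs back. End stops at -4.3 and +0.9.
- index (a point): Point fixed to the counter, 52 mm from the wheel's axis along the box's +x, 52 mm above the crate; zero_tooth lies here when the counter is at zero. The pointer stands just beyond: a fixed steel post, 13 mm square set cornerwise, rising to 63 mm, its inner corner 67 mm from the axis, clear of the teeth.
- zero_tooth (a point): Point on the top face of the studded tooth, 52 mm from the wheel's axis and 52 mm above the crate, under the stud: a round-topped steel pin of 12 mm diameter rising to 62 mm. It is the only tooth with a stud.
- tiffin: Bystander, loose: round stainless lunch tiffin of two tiers, 114 mm across, 139 mm high with its carrying loop, side lever clamp; origin at the centre of its underside.
- ashtray: Bystander, loose: green ceramic ashtray, 110 mm across, 31 mm high; origin at the centre of its underside.
- stone: Bystander, loose: smooth round river stone, 76 mm across, 34 mm high; origin at the centre of its underside.
- key: Bystander, loose: brass-toned door key lying flat, 66 mm long, 4 mm thick; origin near its middle, on its underside.
There are look-alikes about, which are no part of the job. Of the things shaped like the counter, the grey one is meant.

How it is judged:
By the outcome, as a careful person would: the job done as asked, in the order asked, and still so for the second after the job is handed in, with the robot touching nothing.
It also fails if it takes over 61 s, if anything falls off the work surface, if the arm or the gripper's body presses on something with over 40 N, if the wrist force passes 120 N, or if a joint passes its speed limit or range.

## Working session

There is one attempt and no reset: what is moved stays moved. The work goes in short steps, Python scripts to look and compute and a tool call to move; the robot and the scene stay as the last step left them, time stands still between calls to the robot, and variables do not carry over. Pictures are saved under pics/ and viewed, at most 10 in all, crops included, and the job is handed in when it is done.

Besides the shell and the picture viewer there is one more tool, called as name(argument=value, ...) on one line, values as JSON. send_rows: Moves the arm, as the interface text tells. Its arguments: {"type":"object","properties":{"targets":{"type":"array"},"fingers":{"type":"number"},"newtons":{"type":"number"}},"required":["targets"]}

```bash
mkdir -p pics; ls
python3 - <<'E'
from plant import *
import cv2
for n in("scene","side","wrist"):
    s=snapshot(n);cv2.imwrite(f"pics/{n}0.png",s["img"])
    print({k:(v if k!="img" else 0) for k,v in s.items()})
print(get_state())
import numpy as np
a=[cv2.imread(f"pics/{n}0.png") for n in("scene","side")]
E
```

```text
pics
{'img': 0, 'fx': 498.17750707516905, 'fy': 498.17750707516905, 'cx': 281.86380649968055, 'cy': 211.34632233458586, 'k1': -0.0873093424009537, 'cam_to_world': array([[-0.70545031,  0.59087734, -0.39141261,  0.91839296],
       [ 0.70860721,  0.59943524, -0.37222736,  0.36630747],
       [ 0.0146858 , -0.53994571, -0.84157172,  0.85939801],
       [ 0.        ,  0.        ,  0.        ,  1.        ]])}
{'img': 0, 'fx': 455.3854665984714, 'fy': 455.3854665984714, 'cx': 275.8835058044296, 'cy': 213.8973558724679, 'k1': -0.015337426636569835, 'cam_to_world': array([[ 0.92277586, -0.20850301,  0.32405434,  0.26578606],
       [-0.38530909, -0.50941867,  0.76943454, -0.68480718],
       [ 0.00464992, -0.8348767 , -0.55041736,  0.57425276],
       [ 0.        ,  0.        ,  0.        ,  1.        ]])}
{'img': 0, 'fx': 362.34984922282564, 'fy': 362.34984922282564, 'cx': 279.6706421999636, 'cy': 209.0934718781172, 'k1': -0.07615756185530778, 'T_tool_cam': array([[-1.62218852e-04, -9.51603451e-01, -3.07328562e-01,
         8.15936212e-02],
       [ 9.99999724e-01,  6.84744967e-05, -7.3985
[... 234 characters left out ...]
([ 0.03380103,  0.68976524, -0.1945529 ,  1.56605935,  0.15729268,
        0.90246095, -0.21508143]), 'qd': array([-0.00199962, -0.00302533, -0.00139088, -0.00252273, -0.00119767,
        0.00156053, -0.00018808]), 'joint_torque': array([-1.46674727e-03, -5.27863634e+01, -1.26819178e+00, -1.53587687e+01,
       -5.24473807e-02,  3.92338901e-03,  1.12435155e-04]), 'tool_pos': array([ 6.24553859e-01, -1.69583006e-05,  2.38123379e-01]), 'eef_rot': array([ 7.07073957e-01,  7.07139304e-01, -4.84958944e-04, -4.35507075e-04]), 'contact_force': array([-0.61294131,  0.64903437,  0.47232337]), 'moment': array([-0.01186494,  0.01312679,  0.0386802 ]), 'finger_force': 0.0, 'opening': 0.9955550473763639}
```

View pics/scene0.png

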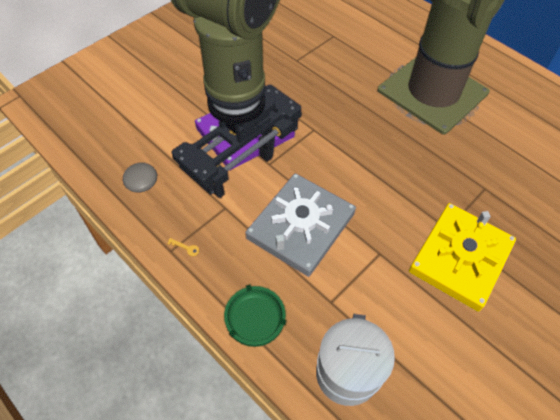

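View pics/side0.png

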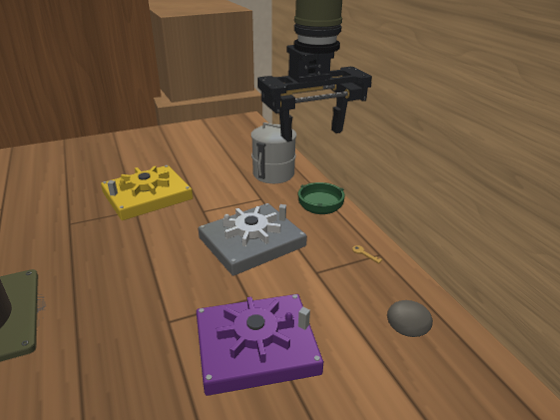

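The scene shows three look-alikes: the grey counter at scene (301,222), a yellow one at (464,255) and a purple one at (250,140). I choose the grey one. Its pointer looks to be near (280,241) and its stud near (329,210). I'll check this in a close crop.

```bash
cat > h.py <<'E'
from plant import *
import numpy as np, cv2
from scipy.spatial.transform import Rotation as R
def shot(n):
    st=get_state(); s=snapshot(n)
    if n=="wrist":
        T=np.eye(4);T[:3,:3]=R.from_quat(st["eef_rot"]).as_matrix();T[:3,3]=st["tool_pos"]
        s["cam_to_world"]=T@s["T_tool_cam"]
    return s
def ray(s,u,v):
    K=np.array([[s["fx"],0,s["cx"]],[0,s["fy"],s["cy"]],[0,0,1]])
    p=cv2.undistortPoints(np.array([[[u,v]]],float),K,np.array([s["k1"],0,0,0,0]))[0,0]
    M=s["cam_to_world"];return M[:3,3],M[:3,:3]@np.array([p[0],p[1],1])
def onz(s,u,v,z):
    o,d=ray(s,u,v);return o+d*(z-o[2])/d[2]
def proj(s,P):
    M=s["cam_to_world"];p=M[:3,:3].T@(np.asarray(P)-M[:3,3]);x,y=p[:2]/p[2];f=1+s["k1"]*(x*x+y*y)
    return s["fx"]*x*f+s["cx"],s["fy"]*y*f+s["cy"]
def crop(s,x0,x1,y0,y1,k,name):
    cv2.imwrite("pics/"+name,cv2.resize(s["img"][y0:y1,x0:x1],None,fx=k,fy=k,interpolation=cv2.INTER_CUBIC))
E
python3 - <<'E'
from h import *
s=shot("scene");a=cv2.resize(s["img"][170:275,240:365],None,fx=3.2,fy=3.2,interpolation=cv2.INTER_CUBIC)
t=shot("side");b=cv2.resize(t["img"][195:275,190:315],None,fx=3.2,fy=3.2,interpolation=cv2.INTER_CUBIC)
o=np.zeros((336,800,3),np.uint8);o[:a.shape[0],:400]=a;o[:b.shape[0],400:]=b
cv2.imwrite("pics/c1.png",o)
for n,q in(("hub",(302,212)),("pointer?",(280,241)),("stud?",(329,210))):print(n,onz(s,*q,.058))
print(onz(t,251,220,.058),onz(t,283,208,.058))
E
```

```text
hub [0.51930111 0.03992096 0.058     ]
pointer? [0.59409228 0.05521656 0.058     ]
stud? [0.47904354 0.07320815 0.058     ]
[0.5146364  0.03524396 0.058     ] [0.59224009 0.05197833 0.058     ]
```

View pics/c1.png

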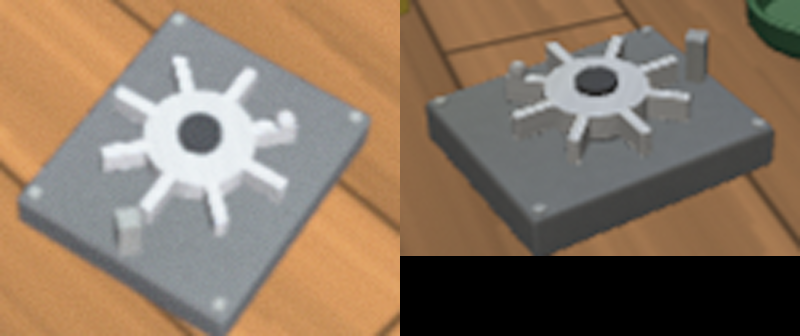

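The crop confirms it: grey box, bare metal wheel, stud at scene (329,207), pointer top at (280,236). The stud stands roughly 5 clicks short of zero. Next I'll measure it precisely.

```bash
cat > meas.py <<'E'
from h import *
# box pose from the four corner screws (z=.030) in both views
def fit(s,sc):
    P=np.array([onz(s,*q,.030)[:2] for q in sc]);return P
E
python3 - <<'E'
from h import *
s=shot("scene");t=shot("side")
A=[(240+x/3.2,170+y/3.2) for x,y in((179,19),(355,117),(219,303),(34,190))]
B=[(190+x/3.2,195+y/3.2) for x,y in((247,30),(359,124),(140,209),(40,101))]
for c,Q in((s,A),(t,B)):
    P=np.array([onz(c,*q,.031)[:2] for q in Q]);print(P.round(4).tolist(),P.mean(0),[round(float(np.linalg.norm(P[i]-P[(i+1)%4])),4) for i in range(4)],[np.degrees(np.arctan2(*(P[(i+1)%4]-P[i])[::-1])).round(1) for i in range(4)])
hs=onz(s,240+200/3.2,170+132/3.2,.058);ht=onz(t,190+196/3.2,195+81/3.2,.058);print("hub",hs,ht)
ps=onz(s,240+128/3.2,170+213/3.2,.063);pt=onz(t,190+297/3.2,195+34/3.2,.063);print("ptr",ps,pt)
ss=onz(s,240+286/3.2,170+116/3.2,.061);st=onz(t,190+117/3.2,195+66/3.2,.060);print("stud",ss,st)
h=(hs+ht)/2
for p in(ps,pt,ss,st):print(np.degrees(np.arctan2(p[1]-h[1],p[0]-h[0])),np.linalg.norm((p-h)[:2]))
print("tiffin",onz(t,275,172,0.02),onz(s,348,385,.0),"yellow",onz(s,464,255,.03),onz(s,484,216,.063))
E
```

```text
[[0.4505, -0.0411], [0.4268, 0.0887], [0.5813, 0.1173], [0.6053, -0.0133]] [0.5159948  0.03791233] [0.132, 0.157, 0.1328, 0.1573] [np.float64(100.3), np.float64(10.5), np.float64(-79.5), np.float64(-169.8)]
[[0.5825, 0.1177], [0.6069, -0.0134], [0.4515, -0.0414], [0.4261, 0.0883]] [0.51674371 0.03779059] [0.1333, 0.1579, 0.1322, 0.1592] [np.float64(-79.5), np.float64(-169.8), np.float64(101.1), np.float64(10.7)]
hub [0.51738522 0.03941756 0.058     ] [0.51471774 0.03399865 0.058     ]
ptr [0.5895027  0.05054777 0.063     ] [0.59238337 0.05346587 0.063     ]
stud [0.47378139 0.06907059 0.061     ] [0.47303464 0.06625286 0.06      ]
10.670558311734103 0.07474367871384617
12.382179049768164 0.07814972857499301
142.56190194887768 0.05323618210437328
145.51801035254704 0.052185640449706736
tiffin [0.66537978 0.27138362 0.02      ] [0.68674562 0.31176346 0.        ] yellow [0.35530444 0.31317362 0.03      ] [0.27763847 0.29553831 0.063     ]
```

Axis at (0.516, 0.038), box +x at 10.4° in world, stud at about −5 clicks. I'll use the shut fingers as one fingertip, on the side away from the pointer and stud (gap at box 67.5° → 112.5°), doing one click per stroke. First I go above the gap.

send_rows(targets=[[[0.322, -0.319, 0.2], [0, 0, -0.433]], [[0.322, -0.319, 0.4], [0, 0, -0.433]], [[0.322, -0.319, 0.49], [0, 0, -0.433]], [[0.322, -0.319, 0.49], [0, 0, -0.433]], [[0.322, -0.319, 0.49], [0, 0, -0.433]], [[0.322, -0.319, 0.49], [0, 0, -0.433]], [[0.322, -0.319, 0.49], [0, 0, -0.433]], [[0.322, -0.319, 0.49], [0, 0, -0.433]], [[0.322, -0.319, 0.49], [0, 0, -0.433]], [[0.322, -0.319, 0.49], [0, 0, -0.433]]], fingers=0)

```text
clock: 1.6
tool_pos: [0.5294, 0.0966, 0.0918]
eef_rot: [0.106, 0.994, -0.0, 0.0]
contact_force: [-0.4, 0.1, -0.1]
opening: 0.007
finger_force: 0.0
```

Run:
```python
from h import *
st=get_state();print(st["clock"],st["tool_pos"],st["opening"],st["q"].round(2));r=R.from_quat(st["eef_rot"]);print(r.as_matrix().round(3))
c=np.array([.5164,.0379]);d=st["tool_pos"][:2]-c;print(np.hypot(*d),np.degrees(np.arctan2(d[1],d[0]))-10.4)
s=shot("scene");t=shot("side");w=shot("wrist")
a=cv2.resize(s["img"][150:285,225:375],(400,360),interpolation=cv2.INTER_CUBIC)
b=cv2.resize(t["img"][165:285,190:323],(400,360),interpolation=cv2.INTER_CUBIC)
cv2.imwrite("pics/c2.png",np.hstack([a,b]))
# stroke rows (tool axes, units)
M=r.as_matrix();p=st["tool_pos"]
for a in range(9,46,9):
    Q=R.from_euler("z",a,degrees=True).as_matrix()[:2,:2];n=c+Q@d
    print(a,(M.T@np.r_[n-p[:2],0]/.3).round(3),-a/180)
```

```text
1.6 [0.52941261 0.09662845 0.09178222] 0.006828511589757614 [-0.01  0.83 -0.43  1.94  0.68  0.52  0.44]
[[-0.978  0.211  0.   ]
 [ 0.211  0.978 -0.   ]
 [-0.    -0.    -1.   ]]
0.06015279147542112 67.10667438122715
9 [ 0.031 -0.002 -0.   ] -0.05
18 [ 0.062 -0.009 -0.   ] -0.1
27 [ 0.091 -0.021 -0.   ] -0.15
36 [ 0.118 -0.038 -0.   ] -0.2
45 [ 0.142 -0.058 -0.   ] -0.25
```

View pics/c2.png

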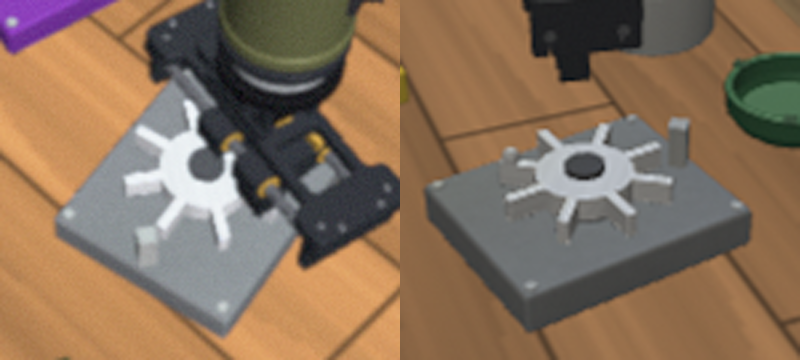

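The fingertip is above the gap; in the side half it shows at (573,75). The counter hasn't moved and the stud is at (510,155). Lowering.

send_rows(targets=[[[0, 0, 0.08], [0, 0, 0]], [[0, 0, 0.13], [0, 0, 0]], [[0, 0, 0.17], [0, 0, 0]], [[0, 0, 0.17], [0, 0, 0]]])

```text
clock: 2.25
tool_pos: [0.5288, 0.0966, 0.04]
eef_rot: [0.105, 0.994, -0.0, -0.001]
contact_force: [0.6, 0.1, 0.6]
opening: 0.005
finger_force: 0.0
```

send_rows(targets=[[[0.016, -0.001, 0], [0, 0, -0.025]], [[0.031, -0.002, 0], [0, 0, -0.05]], [[0.047, -0.005, 0], [0, 0, -0.075]], [[0.062, -0.009, 0], [0, 0, -0.1]], [[0.077, -0.015, 0], [0, 0, -0.125]], [[0.091, -0.021, 0], [0, 0, -0.15]]])

```text
clock: 3.0
tool_pos: [0.503, 0.0972, 0.0415]
eef_rot: [-0.131, 0.991, 0.001, 0.002]
contact_force: [2.8, 1.6, -1.8]
opening: 0.003
finger_force: 1.0
```

Run:
```python
from h import *
st=get_state();print(st["clock"],st["tool_pos"],st["contact_force"])
s=shot("scene");t=shot("side")
a=cv2.resize(s["img"][150:285,225:375],(400,360),interpolation=cv2.INTER_CUBIC)
b=cv2.resize(t["img"][165:285,190:323],(400,360),interpolation=cv2.INTER_CUBIC)
cv2.imwrite("pics/c3.png",np.hstack([a,b]))
```

```text
3.0 [0.5030345  0.09719788 0.04145771] [ 2.83056828  1.60363121 -1.77983094]
```

View pics/c3.png

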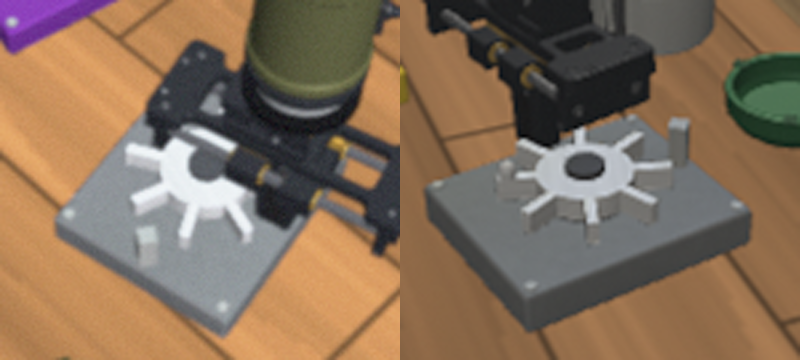

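The wheel is partly turned and the counter hasn't moved (corners at the same pixels). Next I finish the stroke to the next gap centre and let it settle.

send_rows(targets=[[[0.016, -0.001, 0], [0, 0, -0.025]], [[0.031, -0.002, 0], [0, 0, -0.05]], [[0.047, -0.005, 0], [0, 0, -0.075]], [[0.062, -0.009, 0], [0, 0, -0.1]], [[0.062, -0.009, 0], [0, 0, -0.1]], [[0.062, -0.009, 0], [0, 0, -0.1]]])

```text
clock: 3.85
tool_pos: [0.4844, 0.0888, 0.0409]
eef_rot: [-0.283, 0.959, -0.0, 0.0]
contact_force: [0.6, -0.5, -0.7]
opening: 0.006
finger_force: 0.0
```

send_rows(targets=[[[0, 0, -0.08], [0, 0, 0]], [[0, 0, -0.17], [0, 0, 0]], [[0, 0, -0.17], [0, 0, 0]]])

```text
clock: 4.22
tool_pos: [0.4853, 0.0893, 0.0932]
eef_rot: [-0.283, 0.959, 0.0, 0.002]
contact_force: [0.5, -0.2, -0.3]
opening: 0.006
finger_force: 0.0
```

```bash
cat > look.py <<'E'
from h import *
import sys
st=get_state();p=st["tool_pos"];print(st["clock"],p,st["contact_force"].round(1))
c=np.array([.5164,.0379]);d=p[:2]-c;print("r,ang",np.hypot(*d),np.degrees(np.arctan2(d[1],d[0]))-10.4)
M=R.from_quat(st["eef_rot"]).as_matrix()
g=np.radians(77.9);tgt=np.r_[c+.06*np.array([np.cos(g),np.sin(g)]),p[2]]
print("back to start gap (tool units)",(M.T@(tgt-p)/.3).round(3), "turn", (np.arctan2(M[1,1],M[0,1])-g)/np.pi)
s=shot("scene");t=shot("side")
for n,x in(("scene",s),("side",t)): x["img"].dump(f"pics/{n}.pkl")
# teeth angles from bright pixels on ring r=46..52 mm at z=.052, both views
for n,x in(("scene",s),("side",t)):
    g=cv2.cvtColor(x["img"],cv2.COLOR_BGR2GRAY).astype(np.float32);o=[]
    A=np.arange(0,360,1.)
    v=np.zeros(360)
    for r in(.046,.049,.052,.055):
        uv=np.array([proj(x,(c[0]+r*np.cos(np.radians(a+10.4)),c[1]+r*np.sin(np.radians(a+10.4)),.052)) for a in A],np.float32)
        v+=cv2.remap(g,uv[:,0].copy().reshape(1,-1),uv[:,1].copy().reshape(1,-1),cv2.INTER_LINEAR)[0]/4
    f=(v*np.exp(-8j*np.radians(A)));sel=(A>130)&(A<400)
    ph=np.degrees(np.angle((f*sel)[A<355].sum()))/8
    print(n,"tooth phase (deg mod 45)",round(-ph,1))
a=cv2.resize(s["img"][150:285,225:375],(400,360),interpolation=cv2.INTER_CUBIC)
b=cv2.resize(t["img"][165:285,190:323],(400,360),interpolation=cv2.INTER_CUBIC)
cv2.imwrite("pics/"+sys.argv[1],np.hstack([a,b]))
E
python3 look.py c4.png
```

```text
4.225 [0.48529411 0.08929602 0.09315182] [ 0.5 -0.2 -0.3]
r,ang 0.06007601438608527 110.78316110941276
back to start gap (tool units) [-0.135 -0.059  0.001] turn 0.24968240830492214
scene tooth phase (deg mod 45) 1.5
side tooth phase (deg mod 45) -0.4
```

View pics/c4.png

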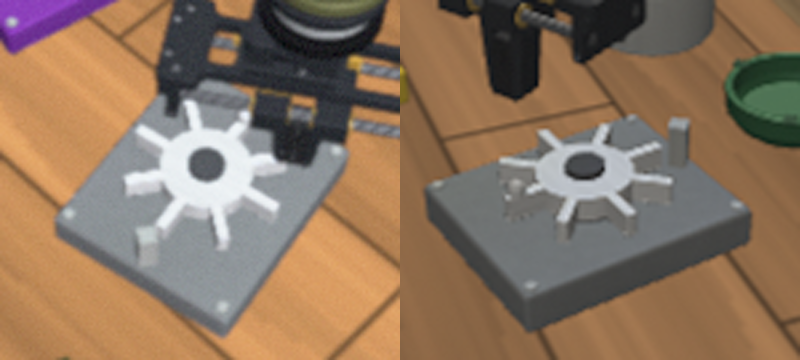

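One click has been done and the wheel is at rest in it. The stud is now at box 180° (side (515,190)), so four clicks remain. The same cycle again: return, lower, stroke, lift.

send_rows(targets=[[[-0.142, -0.058, 0], [0, 0, 0.25]], [[-0.142, -0.058, 0], [0, 0, 0.25]], [[-0.142, -0.058, 0], [0, 0, 0.25]], [[-0.142, -0.058, 0], [0, 0, 0.25]], [[-0.142, -0.058, 0], [0, 0, 0.25]], [[-0.142, -0.058, 0], [0, 0, 0.25]], [[-0.142, -0.058, 0], [0, 0, 0.25]], [[-0.142, -0.058, 0.08], [0, 0, 0.25]], [[-0.142, -0.058, 0.13], [0, 0, 0.25]], [[-0.142, -0.058, 0.17], [0, 0, 0.25]], [[-0.142, -0.058, 0.17], [0, 0, 0.25]]])

```text
clock: 5.7
tool_pos: [0.5287, 0.0972, 0.0399]
eef_rot: [0.105, 0.994, -0.0, -0.001]
contact_force: [-0.4, -0.1, 0.5]
opening: 0.007
finger_force: 0.0
```

send_rows(targets=[[[0.016, -0.001, 0], [0, 0, -0.025]], [[0.031, -0.002, 0], [0, 0, -0.05]], [[0.047, -0.005, 0], [0, 0, -0.075]], [[0.062, -0.009, 0], [0, 0, -0.1]], [[0.077, -0.015, 0], [0, 0, -0.125]], [[0.091, -0.021, 0], [0, 0, -0.15]], [[0.105, -0.029, 0], [0, 0, -0.175]], [[0.118, -0.038, 0], [0, 0, -0.2]], [[0.13, -0.048, 0], [0, 0, -0.225]], [[0.142, -0.058, 0], [0, 0, -0.25]], [[0.142, -0.058, 0], [0, 0, -0.25]], [[0.142, -0.058, 0], [0, 0, -0.25]]])

```text
clock: 7.2
tool_pos: [0.4845, 0.0894, 0.0411]
eef_rot: [-0.283, 0.959, 0.0, 0.001]
contact_force: [0.5, -0.1, 0.5]
opening: 0.005
finger_force: 0.0
```

send_rows(targets=[[[0, 0, -0.08], [0, 0, 0]], [[0, 0, -0.17], [0, 0, 0]], [[0, 0, -0.17], [0, 0, 0]]])

```text
clock: 7.58
tool_pos: [0.4853, 0.0897, 0.0932]
eef_rot: [-0.283, 0.959, 0.0, 0.002]
contact_force: [-0.1, -0.0, 0.6]
opening: 0.0
finger_force: 0.0
```

```bash
python3 look.py c5.png
```

```text
7.575 [0.48529898 0.08973766 0.09322852] [-0.1 -0.   0.6]
r,ang 0.06045176625427137 110.56247536269396
back to start gap (tool units) [-0.135 -0.06   0.001] turn 0.24979307799767123
scene tooth phase (deg mod 45) 1.5
side tooth phase (deg mod 45) 0.2
```

View pics/c5.png

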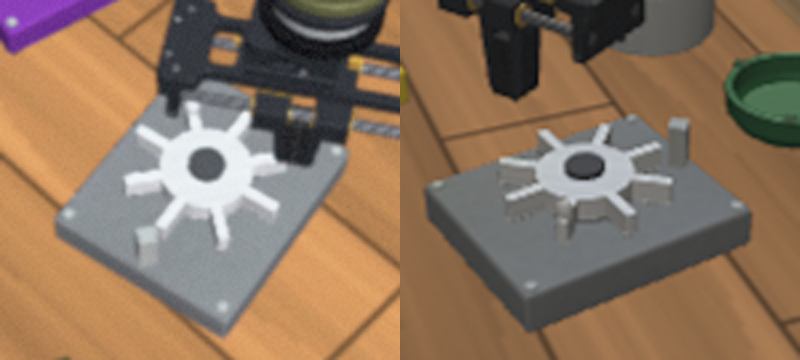

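The stud is now at box 225° (side (565,207)), 3 clicks short, and the counter hasn't moved. Two more single clicks, then another look before the last flick.

send_rows(targets=[[[-0.142, -0.058, 0], [0, 0, 0.25]], [[-0.142, -0.058, 0], [0, 0, 0.25]], [[-0.142, -0.058, 0], [0, 0, 0.25]], [[-0.142, -0.058, 0], [0, 0, 0.25]], [[-0.142, -0.058, 0], [0, 0, 0.25]], [[-0.142, -0.058, 0], [0, 0, 0.25]], [[-0.142, -0.058, 0], [0, 0, 0.25]], [[-0.142, -0.058, 0.08], [0, 0, 0.25]], [[-0.142, -0.058, 0.13], [0, 0, 0.25]], [[-0.142, -0.058, 0.17], [0, 0, 0.25]], [[-0.142, -0.058, 0.17], [0, 0, 0.25]]])

```text
clock: 9.05
tool_pos: [0.5287, 0.0977, 0.04]
eef_rot: [0.105, 0.994, -0.0, -0.001]
contact_force: [-0.6, -0.5, 0.0]
opening: 0.007
finger_force: 0.0
```

send_rows(targets=[[[0.016, -0.001, 0], [0, 0, -0.025]], [[0.031, -0.002, 0], [0, 0, -0.05]], [[0.047, -0.005, 0], [0, 0, -0.075]], [[0.062, -0.009, 0], [0, 0, -0.1]], [[0.077, -0.015, 0], [0, 0, -0.125]], [[0.091, -0.021, 0], [0, 0, -0.15]], [[0.105, -0.029, 0], [0, 0, -0.175]], [[0.118, -0.038, 0], [0, 0, -0.2]], [[0.13, -0.048, 0], [0, 0, -0.225]], [[0.142, -0.058, 0], [0, 0, -0.25]], [[0.142, -0.058, 0], [0, 0, -0.25]], [[0.142, -0.058, 0], [0, 0, -0.25]]])

```text
clock: 10.55
tool_pos: [0.4844, 0.0899, 0.0411]
eef_rot: [-0.283, 0.959, 0.0, 0.001]
contact_force: [0.6, 0.2, 0.2]
opening: 0.012
finger_force: 0.0
```

send_rows(targets=[[[0, 0, -0.08], [0, 0, 0]], [[0, 0, -0.17], [0, 0, 0]], [[0, 0, -0.17], [0, 0, 0]]])

```text
clock: 10.92
tool_pos: [0.4852, 0.0902, 0.0932]
eef_rot: [-0.283, 0.959, 0.0, 0.002]
contact_force: [0.2, 0.2, 0.8]
opening: 0.0
finger_force: 0.0
```

send_rows(targets=[[[-0.142, -0.058, 0], [0, 0, 0.25]], [[-0.142, -0.058, 0], [0, 0, 0.25]], [[-0.142, -0.058, 0], [0, 0, 0.25]], [[-0.142, -0.058, 0], [0, 0, 0.25]], [[-0.142, -0.058, 0], [0, 0, 0.25]], [[-0.142, -0.058, 0], [0, 0, 0.25]], [[-0.142, -0.058, 0], [0, 0, 0.25]], [[-0.142, -0.058, 0.08], [0, 0, 0.25]], [[-0.142, -0.058, 0.13], [0, 0, 0.25]], [[-0.142, -0.058, 0.17], [0, 0, 0.25]], [[-0.142, -0.058, 0.17], [0, 0, 0.25]]])

```text
clock: 12.3
tool_pos: [0.5286, 0.0981, 0.0399]
eef_rot: [0.105, 0.994, -0.0, -0.001]
contact_force: [0.5, -1.0, -0.0]
opening: 0.006
finger_force: 0.0
```

send_rows(targets=[[[0.016, -0.001, 0], [0, 0, -0.025]], [[0.031, -0.002, 0], [0, 0, -0.05]], [[0.047, -0.005, 0], [0, 0, -0.075]], [[0.062, -0.009, 0], [0, 0, -0.1]], [[0.077, -0.015, 0], [0, 0, -0.125]], [[0.091, -0.021, 0], [0, 0, -0.15]], [[0.105, -0.029, 0], [0, 0, -0.175]], [[0.118, -0.038, 0], [0, 0, -0.2]], [[0.13, -0.048, 0], [0, 0, -0.225]], [[0.142, -0.058, 0], [0, 0, -0.25]], [[0.142, -0.058, 0], [0, 0, -0.25]], [[0.142, -0.058, 0], [0, 0, -0.25]]])

```text
clock: 13.8
tool_pos: [0.4844, 0.0903, 0.0411]
eef_rot: [-0.283, 0.959, 0.0, 0.001]
contact_force: [0.4, 0.0, -0.8]
opening: 0.006
finger_force: 0.0
```

send_rows(targets=[[[0, 0, -0.08], [0, 0, 0]], [[0, 0, -0.17], [0, 0, 0]], [[0, 0, -0.17], [0, 0, 0]]])

```text
clock: 14.18
tool_pos: [0.4851, 0.0906, 0.0932]
eef_rot: [-0.283, 0.959, 0.0, 0.002]
contact_force: [-0.8, 0.1, 0.1]
opening: 0.009
finger_force: 0.0
```

```bash
python3 look.py c6.png
```

```text
14.175 [0.48514255 0.09061218 0.09321035] [-0.8  0.1  0.1]
r,ang 0.06128296892529068 110.26724341125033
back to start gap (tool units) [-0.134 -0.063  0.001] turn 0.24976531422224643
scene tooth phase (deg mod 45) 0.8
side tooth phase (deg mod 45) 0.6
```

View pics/c6.png

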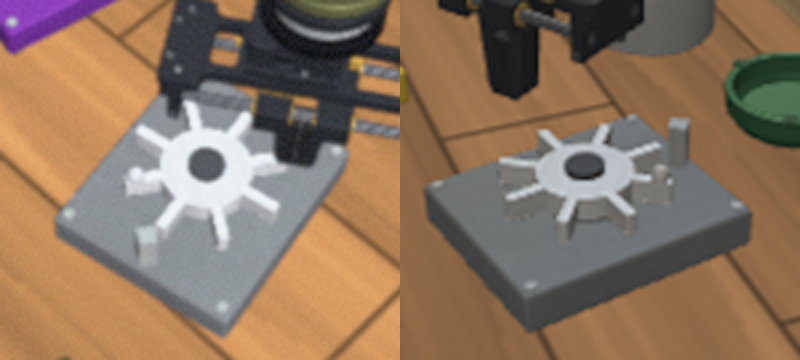

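The stud is at scene (137,175) / side (660,175), on the tooth one click short of the pointer at scene (147,240), and the wheel is at rest. Now the final flick.

send_rows(targets=[[[-0.142, -0.06, 0], [0, 0, 0.25]], [[-0.142, -0.06, 0], [0, 0, 0.25]], [[-0.142, -0.06, 0], [0, 0, 0.25]], [[-0.142, -0.06, 0], [0, 0, 0.25]], [[-0.142, -0.06, 0], [0, 0, 0.25]], [[-0.142, -0.06, 0], [0, 0, 0.25]], [[-0.142, -0.06, 0], [0, 0, 0.25]], [[-0.142, -0.06, 0.08], [0, 0, 0.25]], [[-0.142, -0.06, 0.13], [0, 0, 0.25]], [[-0.142, -0.06, 0.17], [0, 0, 0.25]], [[-0.142, -0.06, 0.17], [0, 0, 0.25]]])

```text
clock: 15.65
tool_pos: [0.5288, 0.098, 0.0399]
eef_rot: [0.105, 0.994, -0.0, -0.001]
contact_force: [-0.3, -0.5, -0.0]
opening: 0.003
finger_force: 0.0
```

send_rows(targets=[[[0.016, -0.001, 0], [0, 0, -0.025]], [[0.031, -0.002, 0], [0, 0, -0.05]], [[0.047, -0.005, 0], [0, 0, -0.075]], [[0.062, -0.009, 0], [0, 0, -0.1]], [[0.077, -0.015, 0], [0, 0, -0.125]], [[0.091, -0.021, 0], [0, 0, -0.15]], [[0.105, -0.029, 0], [0, 0, -0.175]], [[0.118, -0.038, 0], [0, 0, -0.2]], [[0.13, -0.048, 0], [0, 0, -0.225]], [[0.142, -0.058, 0], [0, 0, -0.25]], [[0.142, -0.058, 0], [0, 0, -0.25]], [[0.142, -0.058, 0], [0, 0, -0.25]]])

```text
clock: 17.15
tool_pos: [0.4846, 0.0902, 0.0411]
eef_rot: [-0.283, 0.959, 0.0, 0.001]
contact_force: [0.7, 0.7, 0.4]
opening: 0.005
finger_force: 0.0
```

send_rows(targets=[[[0, 0, -0.08], [0, 0, 0]], [[0, 0, -0.17], [0, 0, 0]], [[0, 0, -0.3], [0, 0, 0]], [[0, 0, -0.3], [0, 0, 0]], [[0, 0, -0.3], [0, 0, 0]]])

```text
clock: 17.77
tool_pos: [0.484, 0.0897, 0.1304]
eef_rot: [-0.283, 0.959, -0.0, -0.0]
contact_force: [-0.9, -0.9, -0.0]
opening: 0.002
finger_force: 0.0
```

```bash
python3 look.py c7.png
```

```text
17.775 [0.48398349 0.08971787 0.13040603] [-0.9 -0.9 -0. ]
r,ang 0.06112218995116135 111.62949738245331
back to start gap (tool units) [-0.138 -0.062 -0.   ] turn 0.24995706800146725
scene tooth phase (deg mod 45) 1.4
side tooth phase (deg mod 45) -0.0
```

View pics/c7.png

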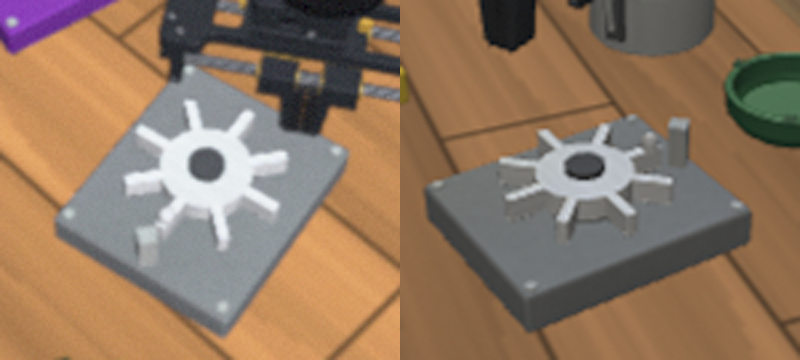

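The stud now faces the pointer (scene (167,213), side (650,140)), clicked in. The counter hasn't moved and the arm is clear, so I'm handing the job in.

```bash
python3 -c "
from plant import *
print(finish_job())"
```

```text
the job is handed in; nothing more can be done
None
```

The grey counter is at zero and handed in at about 18 s: five single-click fingertip strokes, pausing one click short, left the stud clicked in facing the pointer; the counter box shows no movement in the images.

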